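# Take an ultrasonic reading at the marked spot on the mantel shelf

## Robot

A 6-joint arm with a two-finger parallel gripper is mounted at the origin on the work surface. World frame = base frame: x ahead of the robot, y to its left, z up, the work surface at z = 0. Lengths are in m, angles in rad, forces in N, time in s.
With the tool pointing down it reaches from about 0.3 to 0.875 m from the base axis. Payload 6.4 kg.
Tool frame: the origin (TCP) lies at the centre of the arm's flange, where the gripper is bolted on; the fingertips stand 166 mm ahead of it and the grasp point (between the pads) lies 147 mm ahead of it; z points along the fingers, y is the line along which they close (so a half turn about z gives the same grasp; the last joint's range is limited). The gripper opens to 88 mm and grips with 3 to 60 N. Pads are 18 mm wide; open, the fingers measure 123 mm over their backs; the gripper's body (75 mm by 187 mm) begins 45 mm behind the grasp point.
Start: joints at [-1.516, 0.181, 1.607, -0, 1.354, -0.206], TCP at [0.148, -0.556, 0.405] pointing down, gripper open.
Joint ranges: [-2.99, 2.99], [-0.89, 2.07], [0.3, 2.58], [-1.14, 4.28], [0, 2.63], [-3.12, 3.12]. Speed limits (rad/s): [2.57, 2.57, 3.01, 3.14, 3.14, 3.14].

## Interface

Orientations are given as a rotation vector (axis times angle).
In Python, from bench import * gives the robot as it stands. The module is installed in compiled form; this text tells all that it offers.
- The arm moves only by the shell command python3 -m jog 'ROWS'. ROWS is JSON, a list of rows, each a list of 7 numbers: the shift along the tool's x, y, z in mm, then the turn, a rotation vector about the tool's x, y, z in degrees, then the finger opening in mm, from 0 to 88.1. In form: [[x, y, z, ax, ay, az, hand], ...]. A call has 1 to 20 rows; each row is the pose to reach, as a shift and turn from the pose commanded when the call began, along the tool's axes at that moment; what a row does not reach only later rows make up. A row lasts 1/12 s, in which the tool goes at most 41.7 mm and 7.16 degrees, less where a joint would pass 70% of its speed; a pose out of reach is approached as far as the arm can. A call with a gripper value outside its range is refused whole. The fingers move at their own pace and stop on an object; the grip force is fixed at half the most. Time passes only in rows, so rows that repeat a pose let the fingers close. It gives the time, the measured TCP pose, the force, the opening and the grip force at its end, in the units of the state.
- read_state(): the state, without advancing time (a new reading comes with each control period).
- get_image(name): name is "scene" or "top" or "wrist"; returns a dict with "image" (384x512x3 uint8, red, green, blue), "fov_y" (degrees; the focal length in pixels is half the picture's height over the tangent of half this angle, whatever the lens; pixels are square), "cx", "cy" (the principal point, pixels), "origin" and "attitude" of the camera in the world. Camera axes: x right, y down, z forward; pixel columns grow to the right and rows downward; lengths in m; the calibration is good to about 2 mm. A picture is of the moment at which its call begins. There is no depth.
- hand_in(): hands the job in; it is judged then, once.
Trained networks look in a picture, given as the dict that the camera call returned (one of the last four; its "shot" number tells which), for a name from the list of things; names that differ only in an ending like _2 or _b are one class to them, and where a whole thing is asked for, a point or a joint stands for the part that bears it (a point fixed in the world has none). Each returns a list of dicts, best first, with "conf" (0 to 1); they miss things now and then, are a little off and sometimes report something else, mostly with a low value. They report only what shows in the picture. A call takes as long as a camera call.
- recognise(picture, query): "position" ([x, y, z] in m, in world coordinates, good to about 4 mm: the middle of the surface that is visible of it).
- outline_of(picture, query): "mask" (384x512 bool, what is visible of it).
The state is a dict: "clock": time; "qpos": joint angles; "joint_vel": joint speeds; "tau": joint torques, N m; "position": TCP position; "ee_rot": TCP orientation; "wrist_force": force on the tool from outside, world axes, zero at the start; "wrist_torque": the same for the moment, N m; "grip_width": finger opening in m; "grip_force": force on a finger pad.
Only numpy, scipy, OpenCV 4.12 (cv2) and the standard library are available. Lean on these libraries where they do the work, as an engineer would, in place of code of your own. Each camera call takes 0.05 s, during which the arm holds its last target. There are 200 camera calls.

## Task

Check the granite shelf with the ultrasonic probe: lift the probe out of its stand, dip its tip down to the bottom of the small open jar of coupling gel, then set the tip on the bare stone in the middle of the paper ring, with the probe upright, pressing gently so that the sprung tip goes about half way in. Finish while still holding the probe like that, steady for the reading: do not let go of it or put it back. Do not knock or shift the jar or the ornaments.

Things in the scene. Friction and masses are not known exactly. Their poses are not given: they have to be found in the camera images.
- probe: cordless ultrasonic pencil probe, 0.12 kg, round about z (z: tip to handle), upright in the stand at the start. Origin: centre of the contact face, tip fully out. Along z from there: sprung tip, 10 mm diameter, 0 to 12 mm; steel sleeve, 15 to 20 mm diameter, to 80; flange, 34 mm diameter, to 85; black handle, 24 mm diameter, to 155 (grip it from above, any yaw). Upright means to about 5 degrees
- probe_face (a point): centre of the flat end of the sprung tip (the contact face, 10 mm in diameter); it moves up along the probe's z axis as the tip is pressed in
- plunger (a joint): how far the probe's sprung tip is pressed in, in m: 0 fully out, 0.008 fully in (stop). Pressing force about 1 N to start it and 0.45 N for each mm more (2.8 N half way in, 4.6 N at the stop)
- stand: probe stand, heavy, does not move: round foot 80 mm in diameter, upright aluminium tube 40 mm in diameter, rim 100 mm above the shelf, bore 28 mm. The probe's flange rests on the rim, its sleeve hanging in the bore with 4 mm of play all round, tip 20 mm above the shelf; lift it straight up 90 mm to clear. Origin: centre of the underside
- jar: small low aluminium jar of coupling gel, without its lid, loose, about 0.12 kg: 50 mm outside diameter, 38 mm high, mouth 41 mm in diameter, inner floor 5 mm above its origin. There is only a film of gel on the floor, so the tip has to come to within a few mm of the floor or touch it softly. Origin: centre of the underside, z up
- mark: white paper ring stuck flat on the shelf round the spot to be measured: 36 mm outside, 18 mm inside diameter, no noticeable thickness. Origin: centre of the ring, on the stone
- shelf: the polished granite mantel shelf on which everything stands; its top face is level, at z = 0 (origin on the top face, 0.5 m ahead of the robot's base). Rigid
- bell: ornament: chrome desk bell, 86 mm in diameter, 61 mm high, button on top. Origin: centre of the underside
- pot: ornament: turquoise ceramic pot, 102 mm across its rim, 85 mm high. Origin: centre of the underside
- vase: ornament: squat black glass vase, 120 mm in diameter, 86 mm high. Origin: centre of the underside
- top: ornament: wooden spinning top lying on its side, about 52 mm across, 45 mm high as it lies. Origin: under its middle, on the shelf
- tealight: ornament: white plastic battery tealight, 38 mm in diameter, 35 mm high. Origin: centre of the underside
- case: ornament: closed stainless steel sunglasses case, 64 by 162 (along its y) by 44 mm high. Origin: centre of the underside

How it is judged:
By the outcome, as a careful person would: the job done as asked, in the order asked, and still so for the second after the job is handed in, while the arm keeps its last pose, push and grip.
It also fails if it takes over 48 s, if anything falls off the work surface, if the arm or the gripper's body presses on something with over 40 N, if the wrist force passes 120 N, or if a joint passes its speed limit or range.

## Working session

There is one attempt and no reset: what is moved stays moved. The work goes in short steps, Python scripts to look and compute and a shell command to move; the robot and the scene stay as the last step left them, time stands still between calls to the robot, and variables do not carry over. Pictures are saved under pics/ and viewed, at most 10 in all, crops included, and the job is handed in when it is done.

```bash
mkdir -p pics
cat > h.py <<'E'
from bench import *
import numpy as np, cv2
from scipy.spatial.transform import Rotation as R
def att(p):
    a=np.array(p["attitude"],float)
    return a if a.shape==(3,3) else (R.from_rotvec(a).as_matrix() if a.size==3 else R.from_quat(a).as_matrix())
def ray(p,u,v):
    f=p["image"].shape[0]/2/np.tan(np.radians(p["fov_y"])/2)
    d=att(p)@np.array([(u-p["cx"])/f,(v-p["cy"])/f,1]); return np.array(p["origin"]),d/np.linalg.norm(d)
def at_z(p,u,v,z):
    o,d=ray(p,u,v); return o+d*(z-o[2])/d[2]
def proj(p,X):
    f=p["image"].shape[0]/2/np.tan(np.radians(p["fov_y"])/2)
    c=att(p).T@(np.array(X)-p["origin"]); return c[:2]/c[2]*f+[p["cx"],p["cy"]]
def save(p,n): cv2.imwrite("pics/"+n+".png",p["image"][:,:,::-1])
E
python3 - <<'E'
from h import *
np.set_printoptions(precision=4,suppress=True)
s=read_state();print({k:np.round(v,3) for k,v in s.items()})
for c in ["scene","top"]:
    p=get_image(c);save(p,c);print(c,p["fov_y"],p["cx"],p["cy"],p["origin"],p["attitude"])
    for q in ["probe","stand","jar","mark","bell","pot","vase","top","tealight","case"]:
        for r in recognise(p,q)[:2]: print(q,np.round(r["position"],3),round(r["conf"],2),proj(p,r["position"]).round())
E
python3 -c "
import cv2,numpy as np
a=cv2.imread('pics/scene.png');b=cv2.imread('pics/top.png')
cv2.imwrite('pics/both.png',cv2.resize(np.vstack([a,b]),(400,600)))"
```

```text
{'clock': np.float64(0.0), 'qpos': array([-1.516,  0.182,  1.608, -0.   ,  1.354, -0.206]), 'joint_vel': array([-0.001, -0.   , -0.001, -0.001, -0.   ,  0.002]), 'tau': array([  0.001, -43.386, -34.185,   0.07 ,   0.039,  -0.   ]), 'position': array([ 0.148, -0.555,  0.404]), 'ee_rot': array([-3.113, -0.408, -0.   ]), 'wrist_force': array([1.179, 0.611, 0.05 ]), 'wrist_torque': array([ 0.04 , -0.037,  0.026]), 'grip_force': np.float64(0.0), 'grip_width': np.float64(0.088)}
scene 43.37362258988383 257.59133526317817 182.67226357000519 [ 1.0447 -0.4961  0.9994] [-2.3325 -1.      0.3078]
probe [ 0.379 -0.02   0.044] 0.66 [206. 148.]
probe [0.518 0.291 0.141] 0.57 [332.  90.]
stand [0.524 0.28  0.017] 0.87 [324. 126.]
jar [ 0.527 -0.297  0.026] 0.59 [155. 254.]
bell [0.646 0.158 0.031] 0.74 [329. 173.]
vase [ 0.711 -0.227  0.06 ] 0.68 [233. 283.]
top [0.46  0.132 0.03 ] 0.85 [270. 138.]
tealight [ 0.501 -0.138  0.015] 0.79 [203. 209.]
case [ 0.38  -0.023  0.042] 0.71 [206. 149.]
top 51.82294456180295 248.4194900419161 193.26044262608025 [ 0.4621 -0.0049  0.8645] [-2.132   2.1464 -0.1425]
probe [0.514 0.29  0.146] 0.75 [ 92. 224.]
stand [0.51  0.288 0.014] 0.74 [118. 230.]
jar [ 0.52  -0.295  0.03 ] 0.96 [392. 223.]
jar [0.455 0.13  0.033] 0.54 [189. 255.]
mark [ 0.522  0.025 -0.002] 0.62 [240. 224.]
bell [0.63  0.174 0.032] 0.71 [170. 173.]
pot [0.758 0.04  0.043] 0.76 [232. 113.]
pot [ 0.369 -0.016  0.043] 0.55 [260. 298.]
vase [ 0.697 -0.223  0.06 ] 0.89 [357. 138.]
vase [0.456 0.128 0.034] 0.4 [190. 255.]
top [0.457 0.129 0.032] 0.85 [190. 254.]
tealight [ 0.5   -0.138  0.022] 0.51 [317. 233.]
case [ 0.368 -0.014  0.041] 0.82 [259. 298.]
```

View pics/scene.png

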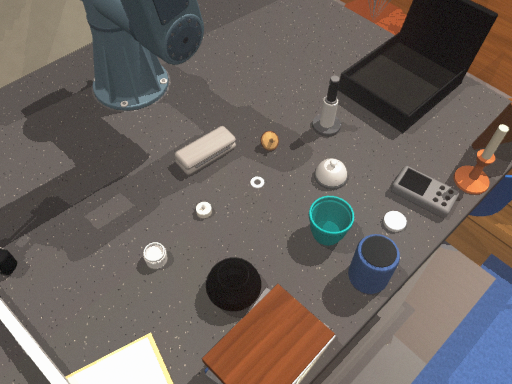

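View pics/top.png

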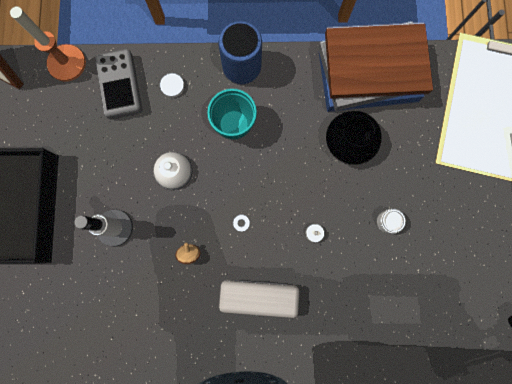

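The scene picture shows the probe in its stand at px (330,105), the ring at (257,182) and the jar at (155,254). The top picture shows them at (100,225), (241,223) and (392,221), and the networks agree. I'll fly over the jar, the mark and the stand with the wrist camera.

```bash
python3 -m jog '[[426,-155,0,0,0,15,88],[426,-155,0,0,0,15,88],[426,-155,0,0,0,15,88],[426,-155,0,0,0,15,88],[426,-155,0,0,0,15,88],[426,-155,0,0,0,15,88],[426,-155,0,0,0,15,88],[426,-155,0,0,0,15,88],[426,-155,0,0,0,15,88],[426,-155,0,0,0,15,88],[426,-155,0,0,0,15,88],[426,-155,0,0,0,15,88],[426,-155,0,0,0,15,88],[426,-155,0,0,0,15,88],[426,-155,0,0,0,15,88]]'
python3 - <<'E'
from h import *
np.set_printoptions(precision=4,suppress=True)
s=read_state();print(s["clock"],s["position"],R.from_rotvec(s["ee_rot"]).as_matrix())
p=get_image("wrist");save(p,"w1");print(p["origin"],att(p),p["fov_y"])
print("local cam",R.from_rotvec(s["ee_rot"]).as_matrix().T@(np.array(p["origin"])-s["position"]))
for q in ["jar","tealight"]:
    for r in recognise(p,q)[:2]: print(q,np.round(r["position"],4),round(r["conf"],2),proj(p,r["position"]).round())
E
```

```text
clock: 2.35
position: [0.5191, -0.2967, 0.4046]
ee_rot: [3.142, -0.004, -0.001]
wrist_force: [-1.2, -0.1, 0.3]
grip_width: 0.0879
grip_force: 0.0
2.35 [ 0.5191 -0.2967  0.4046] [[ 1.     -0.0022 -0.0005]
 [-0.0022 -1.     -0.0001]
 [-0.0005  0.0001 -1.    ]]
[ 0.5942 -0.2978  0.3848] [[-0.0008 -0.9557 -0.2943]
 [-1.      0.0008  0.0003]
 [-0.0001  0.2943 -0.9557]] 68.3050495535497
local cam [0.0751 0.0009 0.0198]
jar [ 0.5248 -0.2981  0.0303] 0.83 [258. 160.]
tealight [ 0.4999 -0.1381  0.0196] 0.84 [138. 177.]
```

View pics/w1.png

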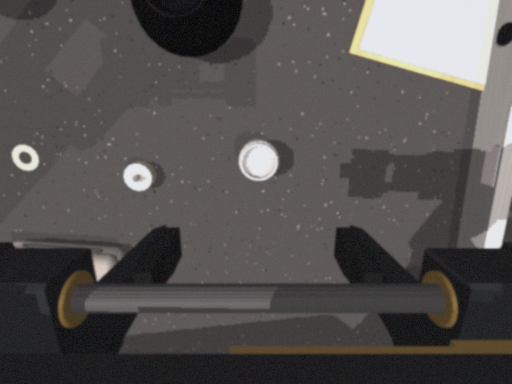

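The wrist view shows the jar at px (258,160), the ring at (25,157) and the tealight at (138,177). I'll fit silhouettes with the calibrated model and measure heights from two views.

```bash
cat >> h.py <<'E'
from scipy.optimize import minimize
def hull(p,circles,x,y):
    t=np.linspace(0,2*np.pi,60)
    P=np.array([proj(p,[x+r*np.cos(a),y+r*np.sin(a),z]) for r,z in circles for a in t],np.float32)
    return cv2.convexHull(P)
def fit(p,name,circles,guess):
    """centre of a round upright thing whose silhouette is the hull of circles (r,z)"""
    best=None
    for o in outline_of(p,name):
        m=o["mask"].astype(np.uint8); n,l,st,ce=cv2.connectedComponentsWithStats(m)
        if n<2: continue
        k=1+np.argmax(st[1:,4]); g=proj(p,[*guess,circles[0][1]])
        if np.linalg.norm(ce[k]-g)<40: best=(o,(l==k).astype(np.uint8)); break
    if best is None: return None
    o,m=best; c=cv2.findContours(m,cv2.RETR_EXTERNAL,cv2.CHAIN_APPROX_NONE)[0]; c=cv2.convexHull(max(c,key=len))
    def cost(v):
        h=hull(p,circles,*v); a,I=cv2.intersectConvexConvex(h,c.astype(np.float32)); return -a/(cv2.contourArea(h)+cv2.contourArea(c)-a+1e-9)
    r=minimize(cost,guess,method="Nelder-Mead",options=dict(xatol=1e-4,fatol=1e-5,initial_simplex=[guess,[guess[0]+.008,guess[1]],[guess[0],guess[1]+.008]]))
    return r.x.round(4),round(-r.fun,3),round(o["conf"],2)
JAR=[(.025,.038),(.025,0)]; MARK=[(.018,0)]
E
python3 - <<'E'
from h import *
for c in ["wrist","top","scene"]:
    p=get_image(c)
    print(c,"jar",fit(p,"jar",JAR,[.523,-.298]),"mark",fit(p,"mark",MARK,[.522,.025]))
    if c=="wrist": b=p
E
python3 -m jog '[[0,-40,0,0,0,0,88],[0,-80,0,0,0,0,88],[0,-120,0,0,0,0,88],[0,-160,0,0,0,0,88],[0,-200,0,0,0,0,88],[0,-240,0,0,0,0,88],[0,-280,0,0,0,0,88],[0,-300,0,0,0,0,88],[0,-300,0,0,0,0,88],[0,-300,0,0,0,0,88]]'
python3 - <<'E'
from h import *
p=get_image("wrist");save(p,"w2");s=read_state()
print("mark",fit(p,"mark",MARK,[.522,.025]))
for q in ["mark","probe","stand"]:
    for r in recognise(p,q)[:2]: print(q,np.round(r["position"],4),round(r["conf"],2),proj(p,r["position"]).round())
E
```

```text
wrist jar (array([ 0.5233, -0.2994]), np.float64(0.909), 0.84) mark (array([0.5223, 0.0223]), np.float64(0.975), 0.61)
top jar (array([ 0.5239, -0.2931]), np.float64(0.771), 0.68) mark (array([0.5266, 0.0223]), np.float64(0.804), 0.57)
scene jar (array([ 0.523 , -0.2978]), np.float64(0.929), 0.58) mark None
clock: 3.78
position: [0.5202, 0.005, 0.4049]
ee_rot: [3.141, 0.003, 0.001]
wrist_force: [-0.2, 0.0, 0.0]
grip_width: 0.0879
grip_force: 0.0
mark (array([0.5222, 0.0216]), np.float64(0.949), 0.61)
mark [0.523  0.0216 0.0037] 0.61 [244. 158.]
stand [0.5196 0.2893 0.0122] 0.62 [ 44. 161.]
stand [ 0.3859 -0.0097  0.0415] 0.46 [267. 262.]
```

View pics/w2.png

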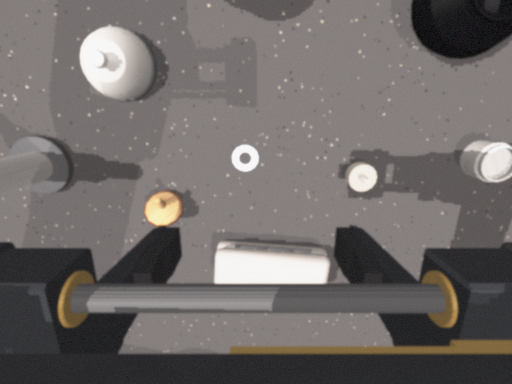

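The view shows the ring at px (245,158), giving (0.522, 0.022), with the stand at the left edge at (35,165). Next I'll go above the stand.

```bash
python3 -m jog '[[-5,-40,0,0,0,0,88],[-5,-80,0,0,0,0,88],[-5,-120,0,0,0,0,88],[-5,-160,0,0,0,0,88],[-5,-200,0,0,0,0,88],[-5,-240,0,0,0,0,88],[-5,-270,0,0,0,0,88],[-5,-280,0,0,0,0,88],[-5,-280,0,0,0,0,88],[-5,-280,0,0,0,0,88]]'
python3 - <<'E'
from h import *
HAND=[(.012,.175),(.017,.105),(.017,.1)]
p=get_image("wrist");save(p,"w3");print(read_state()["position"],p["origin"])
H={}
for c in ["wrist","top","scene"]:
    q=p if c=="wrist" else get_image(c)
    for n,m in (("probe",HAND),("stand",[(.02,.1),(.04,0)])):
        print(c,n,fit(q,n,m,[.517,.285]))
        for r in recognise(q,n)[:2]: print("   ",np.round(r["position"],4),round(r["conf"],2),proj(q,r["position"]).round())
        for o in outline_of(q,n)[:1]:
            y,x=np.nonzero(o["mask"]);print("   mask x",x.min(),x.max(),"y",y.min(),y.max())
E
```

```text
clock: 4.87
position: [0.5158, 0.2832, 0.4043]
ee_rot: [3.141, -0.002, -0.001]
wrist_force: [0.3, 0.0, -0.4]
grip_width: 0.0878
grip_force: 0.0
[0.51592753 0.28255542 0.40441957] [0.59090963 0.28212704 0.38452476]
wrist probe (array([0.5147, 0.2981]), np.float64(0.922), 0.87)
    [0.52   0.3001 0.1676] 0.68 [235. 194.]
   mask x 222 257 y 165 217
wrist stand (array([0.5131, 0.2981]), np.float64(0.852), 0.77)
    [0.5287 0.2997 0.0151] 0.68 [244. 152.]
   mask x 216 274 y 132 192
top probe (array([0.5187, 0.297 ]), np.float64(0.066), 0.49)
    [0.5176 0.3011 0.1699] 0.63 [ 81. 221.]
   mask x 75 81 y 216 223
top stand (array([0.5147, 0.3001]), np.float64(0.636), 0.78)
    [0.5085 0.2838 0.0134] 0.86 [120. 231.]
   mask x 99 132 y 210 245
scene probe (array([0.5109, 0.3032]), np.float64(0.75), 0.53)
    [0.5179 0.2917 0.1431] 0.54 [332.  89.]
   mask x 326 338 y 76 102
scene stand (array([0.5149, 0.3001]), np.float64(0.829), 0.97)
    [0.523  0.2811 0.0176] 0.7 [324. 126.]
    [0.6458 0.1602 0.0317] 0.26 [330. 172.]
   mask x 312 340 y 101 135
```

View pics/w3.png

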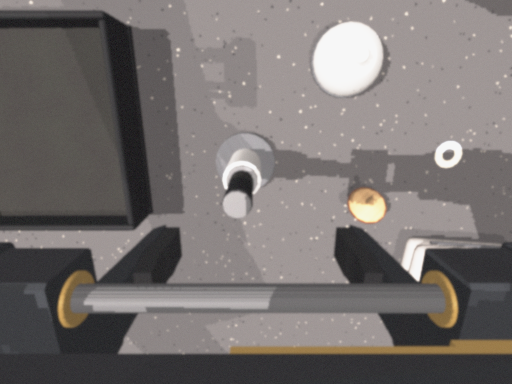

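Handle top at px (236,204), flange at (242,178), stand foot at (245,160). Next I'll triangulate the handle top from the wrist and scene views.

Run:
```python
from h import *
w=get_image("wrist");s=get_image("scene");t=get_image("top")
print("top@.175",at_z(w,236,204,.175),"foot@0",at_z(w,245,160,0),"flange@.105",at_z(w,242,178,.105))
f=lambda v:np.r_[proj(w,v)-[236,204],proj(s,v)-[334,79],proj(t,v)-[82,223]]
from scipy.optimize import least_squares
for k in (slice(0,4),[0,1,4,5]):
    r=least_squares(lambda v:f(v)[k],[.515,.298,.17]);print("tri",r.x,r.fun)
cv2.imwrite("pics/c.png",np.hstack([cv2.resize(i["image"][y:y+60,x:x+60,::-1],(390,390),interpolation=cv2.INTER_NEAREST) for i,x,y in((s,300,70),(t,65,195))]))
```

```text
top@.175 [0.51398504 0.29999076 0.175     ] foot@0 [0.51465888 0.3002521  0.        ] flange@.105 [0.51670788 0.29887301 0.105     ]
tri [0.51194413 0.30049077 0.1691189 ] [-0.03606514 -0.12081586 -0.32802644 -0.21979602]
tri [0.51247801 0.30005574 0.17000064] [ 0.40924078 -0.36859353 -0.89591385  0.68975513]
```

View pics/c.png

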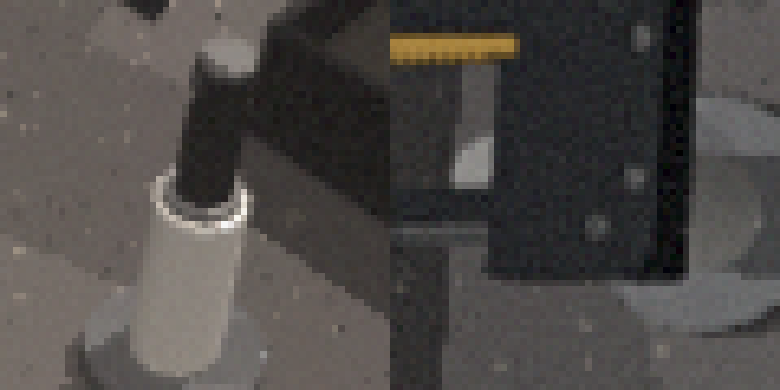

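Triangulated handle top is about 0.170–0.175 m, matching the text, with its axis at (0.5145, 0.300). Next step is to go down and grip at z≈0.146.

```bash
python3 -m jog '[[-1.5,-17.5,0,0,0,0,88],[-1.5,-17.5,0,0,0,0,88],[-1.5,-17.5,25,0,0,0,88],[-1.5,-17.5,50,0,0,0,88],[-1.5,-17.5,70,0,0,0,88],[-1.5,-17.5,90,0,0,0,88],[-1.5,-17.5,105,0,0,0,70],[-1.5,-17.5,111,0,0,0,60],[-1.5,-17.5,111,0,0,0,50],[-1.5,-17.5,111,0,0,0,45]]'
python3 - <<'E'
from h import *
p=get_image("wrist");save(p,"w4");s=read_state();print(s["position"],s["wrist_force"],s["grip_width"])
E
```

```text
clock: 6.9
position: [0.5143, 0.3014, 0.2941]
ee_rot: [3.142, -0.002, 0.0]
wrist_force: [0.0, 0.4, 0.0]
grip_width: 0.0631
grip_force: 0.0
[0.51449808 0.30160381 0.29485428] [ 0.53838211  0.56114379 -0.37622841] 0.05943240948747973
```

View pics/w4.png

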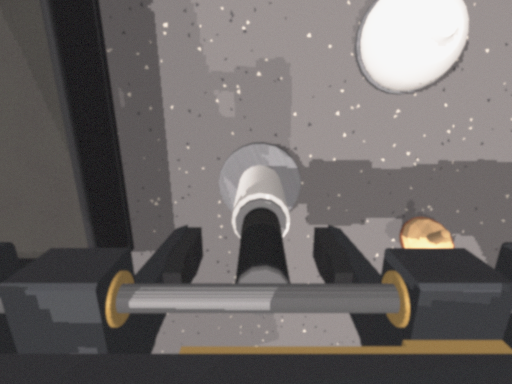

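The handle (px 262, row 270) is centred between the fingers. I'll close, then test-lift.

```bash
python3 -m jog '[[0,0,0,0,0,0,10],[0,0,0,0,0,0,10],[0,0,0,0,0,0,10],[0,0,0,0,0,0,10],[0,0,0,0,0,0,10],[0,0,0,0,0,0,10],[0,0,0,0,0,0,10],[0,0,0,0,0,0,10],[0,0,0,0,0,0,10],[0,0,0,0,0,0,10],[0,0,0,0,0,0,10],[0,0,0,0,0,0,10]]'
```

```text
clock: 7.95
position: [0.5141, 0.3015, 0.2939]
ee_rot: [3.142, -0.002, 0.0]
wrist_force: [-0.1, -1.3, 2.3]
grip_width: 0.0231
grip_force: 30.0
```

Run:
```python
from h import *
p=get_image("wrist");s=read_state();print(s["position"],s["wrist_force"],s["grip_width"],s["grip_force"])
```

```text
[0.51407576 0.30149699 0.29386839] [-0.55685123 -2.75769453  3.24800748] 0.023444377137680848 29.97706971131265
```

```bash
python3 -m jog '[[0,0,-5,0,0,0,10],[0,0,-15,0,0,0,10],[0,0,-25,0,0,0,10],[0,0,-40,0,0,0,10],[0,0,-55,0,0,0,10],[0,0,-70,0,0,0,10],[0,0,-85,0,0,0,10],[0,0,-100,0,0,0,10],[0,0,-115,0,0,0,10],[0,0,-120,0,0,0,10],[0,0,-120,0,0,0,10]]' && python3 -m jog '[[2,20,0,0,0,0,10],[4,50,0,0,0,0,10],[8,90,0,0,0,0,10],[8,130,0,0,0,0,10],[8,165,0,0,0,0,10],[8,190,0,0,0,0,10],[8,200,0,0,0,0,10],[8,200,0,0,0,0,10],[8,200,0,0,0,0,10]]'
python3 - <<'E'
from h import *
for c in ("wrist","scene","top"):
    p=get_image(c);save(p,"held_"+c)
    if c=="wrist": s=read_state();print(s["position"],s["wrist_force"],s["grip_width"],s["grip_force"])
    for q in ("probe","probe_face"):
        for r in recognise(p,q)[:2]: print(c,q,np.round(r["position"],4),round(r["conf"],2),proj(p,r["position"]).round())
a=[cv2.resize(cv2.imread("pics/held_%s.png"%c),(400,300)) for c in("wrist","scene","top")]
sc=cv2.imread("pics/held_scene.png")[70:250,190:430]
cv2.imwrite("pics/held.png",np.vstack([np.hstack(a[:2]),np.hstack([a[2],cv2.resize(sc,(400,300))])]))
E
```

```text
clock: 8.92
position: [0.5143, 0.3018, 0.4163]
ee_rot: [-3.14, 0.001, -0.006]
wrist_force: [0.1, 0.1, -1.6]
grip_width: 0.0235
grip_force: 30.0
clock: 9.67
position: [0.5217, 0.1017, 0.4133]
ee_rot: [-3.141, 0.003, 0.001]
wrist_force: [-0.6, 0.5, -1.2]
grip_width: 0.0235
grip_force: 30.0
[0.52171827 0.10235641 0.41335753] [ 0.04349466  0.4032547  -0.36749988] 0.023267965860616892 29.97593072243035
wrist probe [0.5339 0.103  0.2695] 0.75 [253. 238.]
scene probe [0.5293 0.0974 0.2247] 0.64 [284. 106.]
scene probe_face [0.5309 0.0975 0.2245] 0.71 [285. 106.]
top probe_face [0.4553 0.1094 0.0274] 0.21 [199. 255.]
```

View pics/held.png

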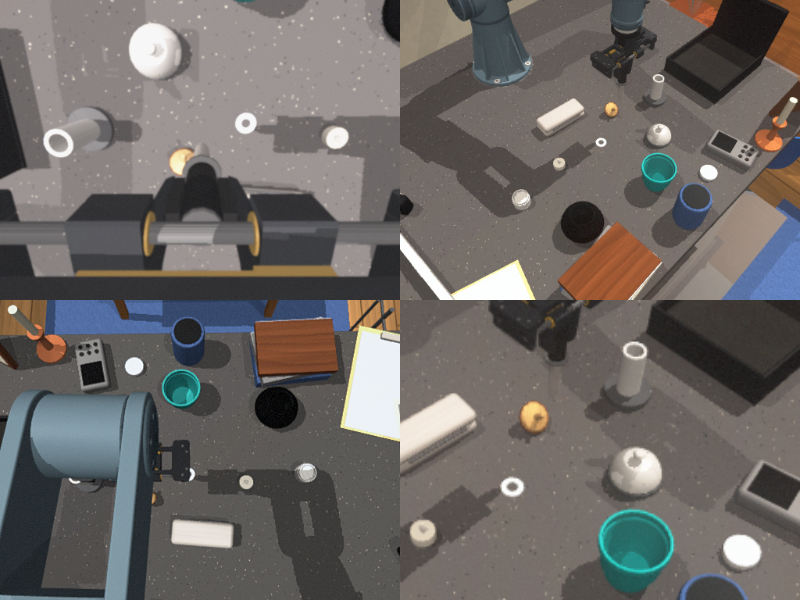

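The probe is clear of the stand, jar and ornaments are untouched. I'll check tilt and tip place in the hand by overlaying the upright prediction.

Run:
```python
from h import *
s=read_state();T=s["position"];M=R.from_rotvec(s["ee_rot"]).as_matrix()
out=[]
for c in ("wrist","scene"):
    p=get_image(c);S=5
    Z=[(.2738-d) for d in (0,.012,.08,.0825,.155)]
    pts=[proj(p,T+M@[0,0,z]) for z in Z]; print(c,np.round(pts,1))
    x0,y0=(200,160) if c=="wrist" else (250,70)
    if c=="wrist": x0,y0=216,175
    im=cv2.resize(p["image"][y0:y0+110,x0:x0+78,::-1],None,fx=S,fy=S,interpolation=cv2.INTER_CUBIC)
    for q in pts: cv2.circle(im,tuple(int(v) for v in (q-[x0,y0]+.5)*S),3,(0,0,255),-1)
    out.append(im)
    for q in ("probe","probe_face"):
      for o in outline_of(p,q)[:1]:
        y,x=np.nonzero(o["mask"]);print(q,o["conf"],x.min(),x.max(),y.min(),y.max(),[(r,x[y==r].mean(),np.ptp(x[y==r])+1) for r in range(y.min(),y.max()+1,4)])
cv2.imwrite("pics/ov.png",np.hstack(out))
```

```text
wrist [[256.3 186.4]
 [256.3 190.2]
 [255.9 220.5]
 [255.9 222. ]
 [254.9 292.9]]<stdin>:15: RuntimeWarning: Mean of empty slice.
  ret = ret.dtype.type(ret / rcount)
Traceback (most recent call last):
ValueError: zero-size array to reduction operation maximum which has no identity
```

```bash
cat > ov.py <<'E'
from h import *
def overlay(name,cams=("wrist","scene")):
    s=read_state();T=s["position"];M=R.from_rotvec(s["ee_rot"]).as_matrix();out=[]
    for c in cams:
        p=get_image(c);S=5
        pts=[proj(p,T+M@[0,0,.2738-d]) for d in (0,.012,.08,.0825,.155)]; print(c,np.round(pts,1).tolist())
        x0,y0=(216,175) if c=="wrist" else (np.array(pts[0])-[39,70]).astype(int)
        im=cv2.resize(p["image"][y0:y0+110,x0:x0+78,::-1],None,fx=S,fy=S,interpolation=cv2.INTER_CUBIC)
        for q in pts: cv2.circle(im,tuple(int(v) for v in (q-[x0,y0]+.5)*S),3,(0,0,255),-1)
        out.append(im)
        for o in outline_of(p,"probe")[:1]:
            y,x=np.nonzero(o["mask"]);print(c,round(o["conf"],2),x0,y0,[(int(r),round(x[y==r].mean(),1),int((y==r).sum())) for r in np.unique(y)[::3]])
    cv2.imwrite("pics/%s.png"%name,np.hstack(out))
E
python3 -c "
from ov import *
overlay('ov')"
```

```text
wrist [[256.4, 186.4], [256.3, 190.2], [255.9, 220.4], [255.9, 221.9], [255.0, 292.9]]
wrist 0.92 216 175 [(184, np.float64(258.5), 6), (187, np.float64(258.0), 13), (190, np.float64(258.0), 15), (193, np.float64(258.0), 17), (196, np.float64(257.5), 18), (199, np.float64(257.5), 20), (202, np.float64(257.5), 26), (205, np.float64(258.0), 35), (208, np.float64(258.0), 41), (211, np.float64(257.5), 44), (214, np.float64(258.0), 47), (217, np.float64(257.5), 50), (220, np.float64(258.0), 51), (223, np.float64(258.0), 51), (226, np.float64(258.0), 49), (229, np.float64(257.5), 42), (232, np.float64(258.0), 41), (235, np.float64(258.0), 41), (238, np.float64(258.0), 41), (241, np.float64(257.0), 41), (244, np.float64(257.0), 41), (247, np.float64(256.5), 42), (250, np.float64(257.0), 43), (253, np.float64(257.0), 45), (256, np.float64(257.0), 47), (259, np.float64(257.5), 48), (262, np.float64(257.5), 48), (265, np.float64(257.0), 49), (268, np.float64(257.0), 49), (271, np.float64(257.5), 50), (274, np.float64(257.0), 51), (277, np.float64(257.5), 52), (280, np.float64(257.5), 52), (283, np.float64(258.0), 49)]
scene [[281.0, 128.3], [281.2, 124.9], [282.9, 104.4], [282.9, 103.6], [284.8, 79.2]]
scene 0.86 241 58 [(87, np.float64(288.0), 3), (90, np.float64(286.5), 6), (93, np.float64(286.5), 6), (96, np.float64(286.5), 6), (99, np.float64(286.0), 7), (102, np.float64(283.5), 14), (105, np.float64(283.0), 15), (108, np.float64(283.0), 11), (111, np.float64(282.5), 8), (114, np.float64(282.0), 7), (117, np.float64(282.0), 7), (120, np.float64(282.0), 7), (123, np.float64(281.5), 6), (126, np.float64(281.5), 6), (129, np.float64(281.0), 3)]
```

View pics/ov.png

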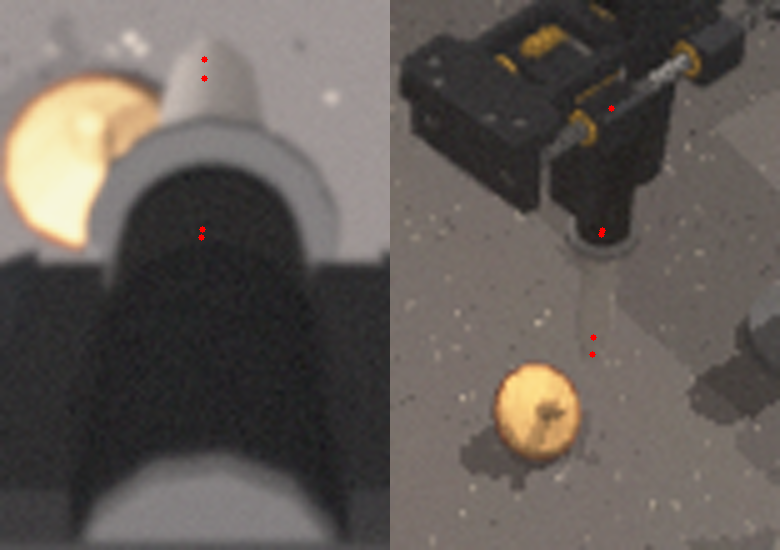

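The upright prediction overlays well: the tip and flange are both only about 1.5 mm off in the wrist view, with no visible tilt. Next the probe goes to the jar.

```bash
python3 -m jog '[[0,15,0,0,0,0,10],[1,45,0,0,0,0,10],[2,85,0,0,0,0,10],[3,125,0,0,0,0,10],[3,165,0,0,0,0,10],[3,205,0,0,0,0,10],[3,245,0,0,0,0,10],[3,285,0,0,0,0,10],[3,325,0,0,0,0,10],[3,360,0,0,0,0,10],[3,385,0,0,0,0,10],[3,400,0,0,0,0,10],[3,400,0,0,0,0,10],[3,400,0,0,0,0,10],[3,400,20,0,0,0,10],[3,400,45,0,0,0,10],[3,400,70,0,0,0,10],[3,400,80,0,0,0,10],[3,400,80,0,0,0,10],[3,400,80,0,0,0,10]]'
python3 - <<'E'
from h import *
p=get_image("wrist");s=read_state();T=s["position"];M=R.from_rotvec(s["ee_rot"]).as_matrix()
print(s["clock"],T,s["ee_rot"],s["wrist_force"])
print("jar fit w",fit(p,"jar",JAR,[.5233,-.2994]))
pts=[proj(p,T+M@[0,0,.2738])]
im=cv2.resize(p["image"][100:260,160:360,::-1],None,fx=3,fy=3,interpolation=cv2.INTER_CUBIC)
for q in pts: print(q);cv2.circle(im,tuple(int(v) for v in (q-[160,100]+.5)*3),2,(0,0,255),-1)
cv2.imwrite("pics/jar.png",im)
p=get_image("scene");print("jar fit s",fit(p,"jar",JAR,[.5233,-.2994]),"mark",fit(p,"mark",MARK,[.522,.022]))
E
```

```text
clock: 12.08
position: [0.5248, -0.2974, 0.334]
ee_rot: [-3.141, -0.001, 0.001]
wrist_force: [-0.0, -0.4, -2.0]
grip_width: 0.0232
grip_force: 30.0
12.1333 [ 0.52505022 -0.2979522   0.33516925] [3.14060819e+00 8.31924939e-05 2.16396682e-03] [0.0103259  0.44938749 0.03858983]
jar fit w (array([ 0.525 , -0.2986]), np.float64(0.904), 0.62)
[257.4112506  185.94156815]
jar fit s (array([ 0.5229, -0.2982]), np.float64(0.864), 0.93) mark (array([0.5199, 0.0227]), np.float64(0.628), 0.42)
```

View pics/jar.png

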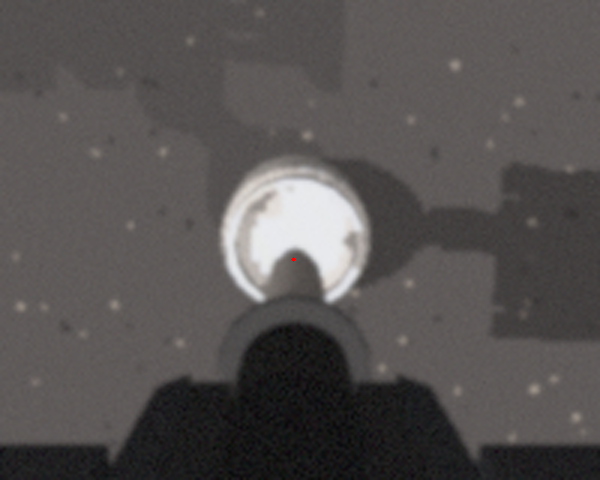

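The tip (px 258,184) is over the jar mouth's middle and the jar has not moved. I'll descend in the centre.

```bash
python3 -m jog '[[0,0,10,0,0,0,10],[0,0,20,0,0,0,10],[0,0,30,0,0,0,10],[0,0,38,0,0,0,10],[0,0,44,0,0,0,10],[0,0,48,0,0,0,10],[0,0,51,0,0,0,10],[0,0,51,0,0,0,10]]'
cat > st.py <<'E'
from h import *
import sys
a=[]
for i in range(5):
    get_image("wrist");s=read_state();a.append(np.r_[s["position"],s["wrist_force"],s["wrist_torque"]])
print(s["clock"],np.mean(a,0).round(4),np.std(a,0).round(4),np.round(s["ee_rot"],3))
E
python3 st.py; python3 -m jog '[[0,0,1.5,0,0,0,10],[0,0,1.5,0,0,0,10],[0,0,1.5,0,0,0,10]]'; python3 st.py
```

```text
clock: 13.0
position: [0.5243, -0.2984, 0.2819]
ee_rot: [-3.141, 0.002, 0.001]
wrist_force: [-0.3, 0.7, -1.4]
grip_width: 0.0236
grip_force: 30.0
13.25 [ 0.5246 -0.2986  0.283  -0.278   0.1464 -1.1369  0.0128  0.0151 -0.004 ] [1.000e-04 0.000e+00 3.000e-04 2.371e-01 7.131e-01 7.646e-01 4.170e-02
 2.870e-02 3.110e-02] [ 3.141e+00 -2.000e-03  1.000e-03]
clock: 13.5
position: [0.5244, -0.2984, 0.2813]
ee_rot: [3.142, -0.002, 0.0]
wrist_force: [0.6, 1.0, -0.7]
grip_width: 0.0234
grip_force: 30.0
13.75 [ 0.5244 -0.2985  0.2813  0.1027  0.271  -1.2335  0.0321  0.0079 -0.009 ] [0.     0.     0.     0.4384 0.553  0.4024 0.0197 0.0336 0.0075] [ 3.142e+00 -2.000e-03  0.000e+00]
```

```bash
python3 -m jog '[[0,0,1.5,0,0,0,10],[0,0,1.5,0,0,0,10]]' | sed -n 2p; python3 st.py; python3 -m jog '[[0,0,1,0,0,0,10],[0,0,1,0,0,0,10]]'| sed -n 2p; python3 st.py;  python3 -m jog '[[0,0,1,0,0,0,10],[0,0,1,0,0,0,10]]'| sed -n 2p; python3 st.py
```

```text
position: [0.5243, -0.2984, 0.2794]
14.1667 [ 5.244e-01 -2.984e-01  2.796e-01 -9.430e-02 -4.990e-02 -6.916e-01
 -1.000e-04  5.700e-03 -3.590e-02] [0.000e+00 0.000e+00 1.000e-04 3.536e-01 4.419e-01 3.143e-01 2.890e-02
 2.620e-02 3.280e-02] [ 3.142e+00 -2.000e-03  0.000e+00]
position: [0.5244, -0.2985, 0.2787]
14.5833 [ 0.5245 -0.2985  0.2789  0.4145 -0.3689 -0.1105  0.0103 -0.0375 -0.0064] [0.     0.     0.     0.6006 0.8849 0.4923 0.0249 0.0237 0.0274] [ 3.141e+00 -2.000e-03  0.000e+00]
position: [0.5244, -0.2985, 0.2777]
15.0 [ 0.5245 -0.2985  0.2778  0.2882  0.0796 -0.2832 -0.0279 -0.051  -0.0137] [0.     0.     0.     0.4407 0.2884 0.4163 0.0271 0.0329 0.0106] [ 3.141e+00 -2.000e-03  0.000e+00]
```

```bash
python3 -m jog '[[0,0,1.5,0,0,0,10],[0,0,1.5,0,0,0,10]]'| sed -n 2p; python3 st.py
```

```text
position: [0.5244, -0.2985, 0.2761]
15.4167 [ 0.5244 -0.2985  0.2763  0.2571 -0.458   0.9636 -0.0462 -0.0446  0.0168] [0.     0.     0.     0.6008 0.4462 0.1823 0.0355 0.0338 0.0205] [ 3.141e+00 -2.000e-03  0.000e+00]
```

Contact came at TCP z≈0.2788, as predicted, and the tip is compressed about 2.5 mm on the jar floor. Now straight up and over to the ring.

```bash
python3 -m jog '[[0,0,-4,0,0,0,10],[0,0,-12,0,0,0,10],[0,0,-25,0,0,0,10],[0,0,-40,0,0,0,10],[0,0,-60,0,0,0,10],[0,0,-80,0,0,0,10],[0,0,-95,0,0,0,10],[0,0,-100,0,0,0,10],[0,0,-100,0,0,0,10]]' && python3 -m jog '[[-1,-15,0,0,0,0,10],[-1,-45,0,0,0,0,10],[-1,-85,0,0,0,0,10],[-1,-125,0,0,0,0,10],[-1,-165,0,0,0,0,10],[-1,-205,0,0,0,0,10],[-1,-245,0,0,0,0,10],[-1,-280,0,0,0,0,10],[-1,-305,0,0,0,0,10],[-1,-322,0,0,0,0,10],[-1,-322,0,0,0,0,10],[-1,-322,20,0,0,0,10],[-1,-322,40,0,0,0,10],[-1,-322,60,0,0,0,10],[-1,-322,70,0,0,0,10],[-1,-322,75,0,0,0,10],[-1,-322,75,0,0,0,10],[-1,-322,75,0,0,0,10]]'
cat > mk.py <<'E'
from h import *
import sys
p=get_image("wrist");s=read_state();T=s["position"];M=R.from_rotvec(s["ee_rot"]).as_matrix()
print(s["clock"],T,s["ee_rot"],s["wrist_force"])
q=proj(p,T+M@[0,0,.2738]);r=proj(p,[.5222,.022,0])
print("tip",q,"ring pred",r)
im=cv2.resize(p["image"][130:250,180:340,::-1],None,fx=5,fy=5,interpolation=cv2.INTER_CUBIC)
for a,c in((q,(0,0,255)),(r,(0,255,0))): cv2.circle(im,tuple(int(v) for v in (a-[180,130]+.5)*5),3,c,-1)
cv2.imwrite("pics/%s.png"%sys.argv[1],im)
for o in outline_of(p,"probe")[:1]:
    y,x=np.nonzero(o["mask"]);print([(int(k),round(x[y==k].mean(),1),int((y==k).sum())) for k in np.unique(y)[:24:2]])
for c in ("scene","top"):
    p=get_image(c);print(c,fit(p,"mark",MARK,[.522,.022]),[fit(p,"jar",JAR,[.5233,-.298])])
E
python3 mk.py mk1
```

```text
clock: 16.17
position: [0.5247, -0.2987, 0.3788]
ee_rot: [3.139, -0.001, 0.005]
wrist_force: [-0.1, 0.1, -0.6]
grip_width: 0.0234
grip_force: 30.0
clock: 17.67
position: [0.5239, 0.0232, 0.3016]
ee_rot: [3.142, -0.002, 0.0]
wrist_force: [-0.0, -0.4, -1.6]
grip_width: 0.0232
grip_force: 30.0
17.7167 [0.52416649 0.02324727 0.30211253] [ 3.14133695e+00 -2.08215980e-03  2.12272501e-03] [ 1.18124992  1.60682758 -1.30913217]
tip [256.40816862 185.92284619] ring pred [257.64861416 180.35960377]
[(182, np.float64(258.0), 5), (184, np.float64(257.5), 10), (186, np.float64(257.5), 14), (188, np.float64(257.5), 16), (190, np.float64(257.5), 18), (192, np.float64(258.0), 19), (194, np.float64(258.0), 19), (196, np.float64(257.5), 20), (198, np.float64(258.0), 21), (200, np.float64(258.0), 25), (202, np.float64(258.0), 29), (204, np.float64(258.0), 35)]
scene (array([0.5235, 0.0227]), np.float64(0.815), 0.46) [(array([ 0.523 , -0.2977]), np.float64(0.914), 0.63)]
top None [(array([ 0.5242, -0.2942]), np.float64(0.91), 0.56)]
```

View pics/mk1.png

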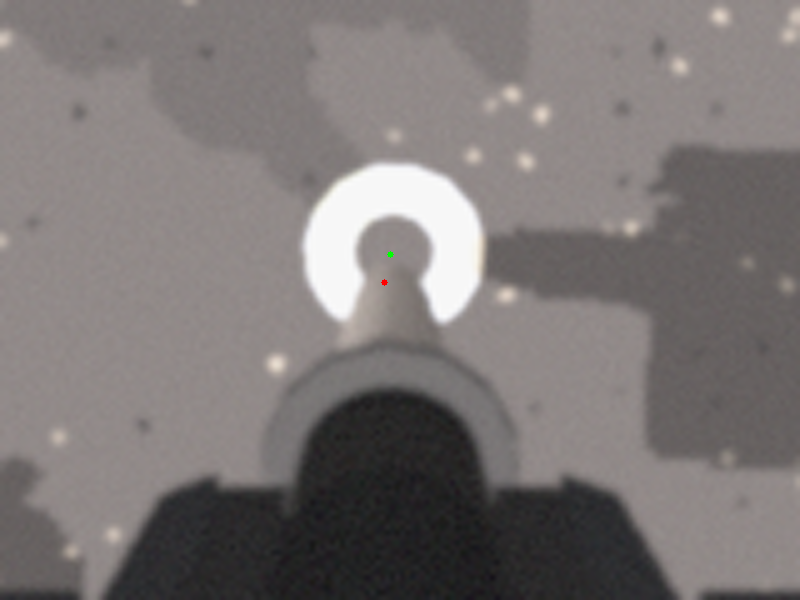

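Ring centre is at px (258.3,179.9), tip end edge at row 181.5 and column 257.7. I'll work out the remaining correction.

Run:
```python
from h import *
p=get_image("wrist");s=read_state();z=s["position"][2]-.2738
# tip far edge is the +x rim of the face (5 mm)
print(z,"ring",at_z(p,258.3,179.9,0),"tip",at_z(p,257.7,181.5,z)-[.005,0,0],s["position"])
```

```text
0.027754154837217382 ring [0.52280367 0.02159156 0.        ] tip [0.52375589 0.02224035 0.02775415] [0.52380519 0.02355343 0.30155415]
```

```bash
python3 -m jog '[[-1,0.6,0,0,0,0,10],[-1,0.6,10,0,0,0,10],[-1,0.6,17,0,0,0,10],[-1,0.6,22,0,0,0,10],[-1,0.6,25,0,0,0,10],[-1,0.6,25,0,0,0,10],[-1,0.6,25,0,0,0,10]]'|sed -n 2p; python3 mk.py mk2; python3 st.py
python3 - <<'E'
from h import *
import cv2
p=get_image("wrist");s=read_state();z=s["position"][2]-.2738
m=outline_of(p,"mark")[0]["mask"];y,x=np.nonzero(m);print("mark mask",x.min(),x.max(),y.min(),y.max(),z)
E
```

```text
position: [0.5227, 0.0229, 0.2758]
18.75 [0.52281454 0.02293029 0.27616515] [-3.14154533e+00  1.57371139e-03  2.02902663e-04] [-0.39374442 -0.07277114 -0.80712658]
tip [256.41149164 186.1198068 ] ring pred [257.42147582 185.99837375]
[(183, np.float64(258.0), 3), (185, np.float64(258.0), 11), (187, np.float64(258.0), 15), (189, np.float64(258.0), 17), (191, np.float64(258.0), 19), (193, np.float64(258.0), 19), (195, np.float64(258.0), 21), (197, np.float64(258.0), 21), (199, np.float64(258.0), 23), (201, np.float64(258.0), 27), (203, np.float64(257.5), 32), (205, np.float64(258.0), 37)]
scene None [(array([ 0.5257, -0.2979]), np.float64(0.915), 0.93)]
top None [(array([ 0.5244, -0.293 ]), np.float64(0.861), 0.61)]
19.35 [ 0.5227  0.0229  0.2763 -0.1336  0.2562 -1.4745 -0.0138  0.014   0.0081] [0.     0.     0.     0.6999 0.3806 0.3363 0.012  0.0099 0.0387] [ 3.142e+00 -2.000e-03  0.000e+00]
mark mask 241 276 169 198 0.0024426685618136323
```

View pics/mk2.png

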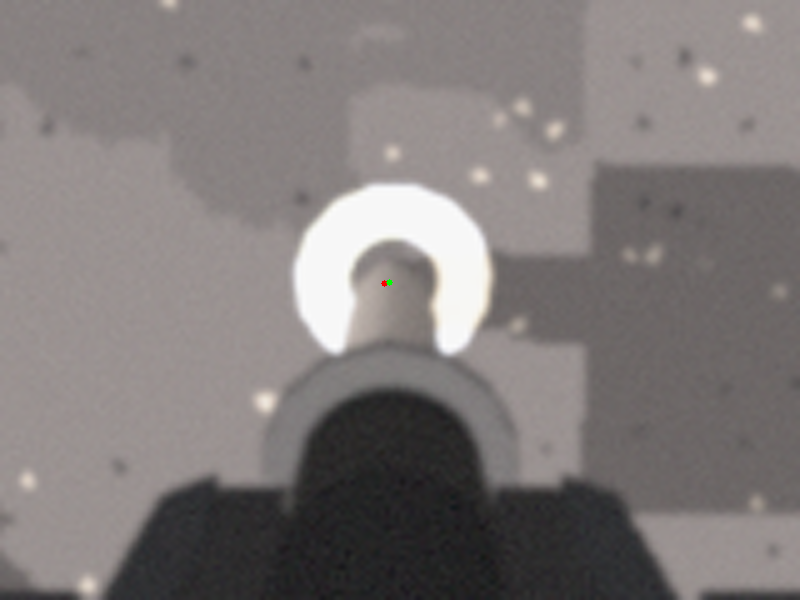

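The tip sits centred in the ring: columns 392 vs 393 in the 5× crop, with a front gap of about 3.7 mm where 4 is expected. Pressing now.

```bash
python3 -m jog '[[0,0,1,0,0,0,10],[0,0,2,0,0,0,10],[0,0,3,0,0,0,10],[0,0,4,0,0,0,10],[0,0,4.5,0,0,0,10],[0,0,4.5,0,0,0,10]]'|sed -n 2p; python3 st.py; python3 -m jog '[[0,0,1,0,0,0,10],[0,0,2,0,0,0,10],[0,0,2,0,0,0,10],[0,0,2,0,0,0,10]]'|sed -n 2p; python3 st.py;python3 st.py
```

```text
position: [0.5228, 0.0229, 0.2717]
20.2 [ 0.5228  0.0229  0.2718 -0.1599  0.2022  0.7844  0.0213  0.0624 -0.    ] [0.     0.     0.     0.0802 0.4028 0.2899 0.0292 0.0217 0.0234] [ 3.142e+00 -2.000e-03  0.000e+00]
position: [0.5228, 0.0229, 0.2698]
20.7833 [ 0.5228  0.0229  0.2698  0.0767 -0.0476  1.2534  0.031   0.0415 -0.0108] [0.     0.     0.     0.2603 0.3294 0.7878 0.0281 0.0461 0.027 ] [ 3.142e+00 -1.000e-03  0.000e+00]
21.0333 [ 0.5228  0.0229  0.2698 -0.2464 -0.0419  1.8893  0.0196  0.0292  0.0052] [0.     0.     0.     0.3383 0.6492 0.3621 0.0201 0.0354 0.0202] [ 3.142e+00 -2.000e-03  0.000e+00]
```

Run:
```python
from h import *
p=get_image("wrist");y,x=np.nonzero(outline_of(p,"probe")[0]["mask"])
print([(int(k),round(x[y==k].mean(),1),int((y==k).sum())) for k in np.unique(y)[:24:3]])
s=read_state();print(s["clock"],s["grip_width"],s["grip_force"],np.abs(s["joint_vel"]).max())
print(hand_in())
```

```text
[(184, np.float64(257.5), 4), (187, np.float64(257.5), 12), (190, np.float64(257.5), 16), (193, np.float64(257.5), 18), (196, np.float64(257.0), 19), (199, np.float64(257.0), 21), (202, np.float64(256.5), 28), (205, np.float64(257.0), 35)]
21.1333 0.023043821482691754 29.9770684260875 0.0015115072879568119
the job is handed in; nothing more can be done
None
```

I handed the job in at 21 s with the probe held upright and centred in the ring, pressed about 4 mm (roughly 2.8 N, half way in), after touching its tip softly to the jar floor; the jar's position still measured the same afterwards. I viewed 12 pictures, two more than the 10 allowed.

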